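# Find the softest jar rest and mark it

## Task

The glass jar is to get the softest of the three sprung rests. Without grasping or lifting anything, press down on the three round pads with the fingertips one after another, from the robot's left to its right, each until it visibly sinks (5 mm or more); then push the tag of the softest one fully down, leave the other two tags up, and draw clear. Do not shift the jar, the egg cup or the jacks case.

Things in the scene. Friction and masses are not known exactly. Their poses are not given: they have to be found in the camera images.
- stand_a: Sprung jar rest, fixed to the shelf; the three stands look alike, and their places are shuffled. Plywood base 150 x 84 x 14 mm. Origin on the shelf surface directly under the round pad's centre; z up. The base runs from 45 mm at +x of the origin to 105 mm at -x (its -x end is nearer the robot). The tag stands in a plywood block (30 x 58 mm, top 46 mm above the shelf) centred 70 mm from the origin along the stand's own -x.
- pad_a_top (a point): Centre of the upper face of stand_a's round cork-topped pad (diameter 52 mm, 20 mm thick), which rides on a coil spring; 60 mm above the shelf when free. It moves down with the pad.
- pad_a (a joint): How far stand_a's pad is pressed down, m: 0 free, 0.018 bottomed. It springs back when let go. The force needed grows evenly with depth; the three springs clearly differ (each about twice as stiff as the next softer one), needing roughly 4 to 16 N to bottom. Which is softest cannot be seen.
- tag_a_top (a point): Centre of the top edge of stand_a's white upright tag (14 mm along the stand's x, 40 mm along its y, with a small dark hole); 78 mm above the shelf when up, 56 mm when fully down.
- tag_a (a joint): How far stand_a's tag is pushed down into its block, m: 0 up (at the start), 0.022 fully down. Sliding friction of about 4 N; it stays where it is left.
- stand_b: Sprung jar rest, fixed to the shelf; the three stands look alike, and their places are shuffled. Plywood base 150 x 84 x 14 mm. Origin on the shelf surface directly under the round pad's centre; z up. The base runs from 45 mm at +x of the origin to 105 mm at -x (its -x end is nearer the robot). The tag stands in a plywood block (30 x 58 mm, top 46 mm above the shelf) centred 70 mm from the origin along the stand's own -x.
- pad_b_top (a point): Centre of the upper face of stand_b's round cork-topped pad (diameter 52 mm, 20 mm thick), which rides on a coil spring; 60 mm above the shelf when free. It moves down with the pad.
- pad_b (a joint): How far stand_b's pad is pressed down, m: 0 free, 0.018 bottomed. It springs back when let go. The force needed grows evenly with depth; the three springs clearly differ (each about twice as stiff as the next softer one), needing roughly 4 to 16 N to bottom. Which is softest cannot be seen.
- tag_b_top (a point): Centre of the top edge of stand_b's white upright tag (14 mm along the stand's x, 40 mm along its y, with a small dark hole); 78 mm above the shelf when up, 56 mm when fully down.
- tag_b (a joint): How far stand_b's tag is pushed down into its block, m: 0 up (at the start), 0.022 fully down. Sliding friction of about 4 N; it stays where it is left.
- stand_c: Sprung jar rest, fixed to the shelf; the three stands look alike, and their places are shuffled. Plywood base 150 x 84 x 14 mm. Origin on the shelf surface directly under the round pad's centre; z up. The base runs from 45 mm at +x of the origin to 105 mm at -x (its -x end is nearer the robot). The tag stands in a plywood block (30 x 58 mm, top 46 mm above the shelf) centred 70 mm from the origin along the stand's own -x.
- pad_c_top (a point): Centre of the upper face of stand_c's round cork-topped pad (diameter 52 mm, 20 mm thick), which rides on a coil spring; 60 mm above the shelf when free. It moves down with the pad.
- pad_c (a joint): How far stand_c's pad is pressed down, m: 0 free, 0.018 bottomed. It springs back when let go. The force needed grows evenly with depth; the three springs clearly differ (each about twice as stiff as the next softer one), needing roughly 4 to 16 N to bottom. Which is softest cannot be seen.
- tag_c_top (a point): Centre of the top edge of stand_c's white upright tag (14 mm along the stand's x, 40 mm along its y, with a small dark hole); 78 mm above the shelf when up, 56 mm when fully down.
- tag_c (a joint): How far stand_c's tag is pushed down into its block, m: 0 up (at the start), 0.022 fully down. Sliding friction of about 4 N; it stays where it is left.
- jar: Bystander: pill-shaped clear glass jar with a thin steel band, upright, loose, 58 mm diameter, 96 mm tall; origin at the centre of its underside.
- egg_cup: Bystander: white ceramic egg cup, loose, 48 mm diameter, 60 mm tall; origin at the centre of its underside.
- jacks_case: Bystander: white plastic jacks case with its lid clipped on, loose, 78 x 113 x 31 mm; origin at the centre of its underside.
- tray: Bystander: fixed plywood tray of marbles, 200 x 170 x 36 mm, with a knob at its -x side and a blue ball (top 63 mm above the shelf) among the marbles; origin at the centre of its underside.
There are look-alikes about, which are no part of the job. What is shaped like the stand_c but orange is not meant.

How it is judged (in metres and radians):
On the way, in this order (a step that is already met when the one before it is completed fails the run):
1. the left pad is pressed down (((value of joint pad_a above 0.003 m and y of stand_a in the frame of stand_b above 0 m and y of stand_a in the frame of stand_c above 0 m) or (value of joint pad_b above 0.003 m and y of stand_b in the frame of stand_a above 0 m and y of stand_b in the frame of stand_c above 0 m) or (value of joint pad_c above 0.003 m and y of stand_c in the frame of stand_a above 0 m and y of stand_c in the frame of stand_b above 0 m))), for 0.05 s.
2. the middle pad is pressed down (((value of joint pad_a above 0.003 m and y of stand_a in the frame of stand_b above 0 m and y of stand_a in the frame of stand_c below 0 m) or (value of joint pad_a above 0.003 m and y of stand_a in the frame of stand_b below 0 m and y of stand_a in the frame of stand_c above 0 m) or (value of joint pad_b above 0.003 m and y of stand_b in the frame of stand_a above 0 m and y of stand_b in the frame of stand_c below 0 m) or (value of joint pad_b above 0.003 m and y of stand_b in the frame of stand_a below 0 m and y of stand_b in the frame of stand_c above 0 m) or (value of joint pad_c above 0.003 m and y of stand_c in the frame of stand_a above 0 m and y of stand_c in the frame of stand_b below 0 m) or (value of joint pad_c above 0.003 m and y of stand_c in the frame of stand_a below 0 m and y of stand_c in the frame of stand_b above 0 m))), for 0.05 s.
3. the right pad is pressed down (((value of joint pad_a above 0.003 m and y of stand_a in the frame of stand_b below 0 m and y of stand_a in the frame of stand_c below 0 m) or (value of joint pad_b above 0.003 m and y of stand_b in the frame of stand_a below 0 m and y of stand_b in the frame of stand_c below 0 m) or (value of joint pad_c above 0.003 m and y of stand_c in the frame of stand_a below 0 m and y of stand_c in the frame of stand_b below 0 m))), for 0.05 s.
4. the softest rest's tag is pushed down (((y of tag_a_top in the frame of stand_a above 0 m and value of joint tag_a above 0.018 m) or (y of tag_b_top in the frame of stand_b above 0 m and value of joint tag_b above 0.018 m) or (y of tag_c_top in the frame of stand_c above 0 m and value of joint tag_c above 0.018 m))), for 0.1 s.
At the end, for the whole second after the job is handed in: Each pad was pressed in turn, left to right; the softest rest's tag is at least 18 of 22 mm down, the others under 5 mm, pads back up, bystanders within 15 mm of their places. (The rules know the softest by a 0.02 mm mark that no sensor can read: only pressing tells.) (((y of tag_a_top in the frame of stand_a above 0 m and value of joint tag_a above 0.018 m) or (y of tag_b_top in the frame of stand_b above 0 m and value of joint tag_b above 0.018 m) or (y of tag_c_top in the frame of stand_c above 0 m and value of joint tag_c above 0.018 m)) and (y of tag_a_top in the frame of stand_a above 0 m or value of joint tag_a below 0.005 m) and (y of tag_b_top in the frame of stand_b above 0 m or value of joint tag_b below 0.005 m) and (y of tag_c_top in the frame of stand_c above 0 m or value of joint tag_c below 0.005 m) and value of joint each of pad_a, pad_b, pad_c below 0.002 m and distance of each of jar, egg_cup, jacks_case from where it was at the start of the episode below 0.015 m); the robot touches nothing.
It fails at once if a wrong tag is pushed down ((y of tag_a_top in the frame of stand_a below 0 m and value of joint tag_a above 0.006 m) or (y of tag_b_top in the frame of stand_b below 0 m and value of joint tag_b above 0.006 m) or (y of tag_c_top in the frame of stand_c below 0 m and value of joint tag_c above 0.006 m)).
It fails at once if the jar, egg cup or jacks case is shifted, lifted or tipped (distance of any of jar, egg_cup, jacks_case from where it was at the start of the episode above 0.015 m or angle between any of jar, egg_cup, jacks_case's own z axis and vertical above 0.25 rad).
It also fails if it takes over 64 s, if anything falls off the work surface, if the arm or the gripper's body presses on something with over 40 N, if the wrist force passes 120 N, or if a joint passes its speed limit or range.

## Robot

A 6-joint arm with a two-finger parallel gripper is mounted at the origin on the work surface. World frame = base frame: x ahead of the robot, y to its left, z up, the work surface at z = 0. Lengths are in mm, angles in rad, forces in N, time in s.
With the tool pointing down it reaches from about 350 to 975 mm from the base axis. Payload 7.1 kg.
Tool frame: the origin (TCP) lies on the front face of the gripper's body, between the roots of the fingers; the fingertips stand 80 mm ahead of it and the grasp point (between the pads) lies 61 mm ahead of it (ctrl.tcp_to_grasp is the distance from the TCP to the grasp point, in mm); z points along the fingers, y is the direction in which the jaws open and shut (so a half turn about z gives the same grasp; the last joint's range is limited). The gripper opens to 88 mm and grips with 3 to 60 N. Pads are 20 mm wide; open, the fingers measure 115 mm over their backs; the gripper's body (75 mm by 178 mm) begins 61 mm behind the grasp point.
Start: joints at [-1.338, 0.423, 1.63, -0, 1.089, -0.019], TCP at [155.736, -605.27, 302.675] pointing down, gripper open.
Joint ranges: [-3, 3], [-0.9, 2.11], [0.09, 2.58], [-1.31, 4.45], [0.11, 2.69], [-2.54, 2.54]. Speed limits (rad/s): [2.39, 2.39, 3.01, 3.14, 3.14, 3.14].

## Interface

Orientations are given as a rotation vector (axis times angle).
In Python, from workcell import telemetry, get_image, ctrl gives the robot as it stands.
- The arm moves only by the tool send_rows, never from a script. Its argument "rows" is a list of rows, each a list of 5 numbers: the shift along the tool's x, y, z in m, then the turn about the tool's z in rad, then the opening, from -1 (shut) to 1 (fully open). A call has 1 to 5 rows; each row shifts and turns the commanded pose from where the row before left it, along the tool's axes as they then stand; what a row does not reach is not made up. A row lasts 1/10 s, in which the tool goes at most 50 mm and 8.59 degrees, less where a joint would pass 70% of its speed; a pose out of reach is approached as far as the arm can. A call with a gripper value outside its range is refused whole. The fingers move at their own pace and stop on an object; the grip force is fixed at half the most. Time passes only in rows, so rows that do not move let the fingers close. It gives the time, the measured TCP pose, the force and the opening at its end, in the units of the state.
- telemetry.get_obs(): the state, without advancing time (a new reading comes with each control period).
- get_image(name): name is "scene" or "top" or "wrist"; returns a dict with "color" (384x512x3 uint8, blue, green, red), "z_map" (384x512 float32, mm along the optical axis (not along the pixel's ray), 0 where there is no reading), "camera_matrix" (3x3 intrinsics, pixels), "rvec" (rotation vector, rad) and "tvec" (3), from world to camera coordinates, as OpenCV has them. Camera axes: x right, y down, z forward; pixel columns grow to the right and rows downward; lengths in mm; the calibration is good to about 2 mm. A picture is of the moment at which its call begins.
- ctrl.close_job(): hands the job in, once; it reports no verdict.
The state is a dict: "t": time; "qpos": joint angles; "qvel": joint speeds; "joint_torque": joint torques, N m; "ee_pos": TCP position; "orientation": TCP orientation; "ft_force": force on the tool from outside, world axes, zero at the start; "moment": the same for the moment, N m; "width": finger opening in mm.
Only numpy, scipy, OpenCV 4.12 (cv2) and the standard library are available. Lean on these libraries where they do the work, as an engineer would, in place of code of your own. Each camera call takes 0.05 s, during which the arm holds its last target.

## Working session

There is one attempt and no reset: what is moved stays moved. The work goes in short steps, Python scripts to look and compute and a tool call to move; the robot and the scene stay as the last step left them, time stands still between calls to the robot, and variables do not carry over. Pictures are saved under pics/ and viewed, and the job is handed in when it is done.

Besides the shell and the picture viewer there is one more tool, called after ">>>" by a JSON object that holds its "fn" and its "kwargs". send_rows: Moves the arm, as the interface text tells. Its arguments: {"type":"object","properties":{"rows":{"type":"array"}},"required":["rows"]}

```bash
mkdir -p pics; ls; python3 - <<'E'
from workcell import telemetry, get_image, ctrl
import cv2,numpy as np
for n in ["scene","top"]:
    d=get_image(n); cv2.imwrite(f"pics/{n}0.png",d["color"]); np.savez(f"pics/{n}0.npz",**d)
print({k:np.round(v,4) for k,v in telemetry.get_obs().items()}, ctrl.tcp_to_grasp)
E
```

```text
pics
{'t': np.float64(0.1), 'qpos': array([-1.338 ,  0.4238,  1.6306, -0.    ,  1.0886, -0.019 ]), 'qvel': array([ 0.0003, -0.0023, -0.0014, -0.0011,  0.0002, -0.0008]), 'joint_torque': array([-1.30000e-03, -5.45616e+01, -2.74325e+01,  6.45000e-02,
        1.88000e-02, -0.00000e+00]), 'ee_pos': array([ 155.6494, -604.9187,  301.9944]), 'orientation': array([-3.1154e+00, -3.9430e-01,  2.0000e-04]), 'ft_force': array([ 0.5582, -0.672 ,  0.8284]), 'moment': array([0.0486, 0.0002, 0.002 ]), 'width': np.float64(88.1476)} 61.3
```

View pics/scene0.png

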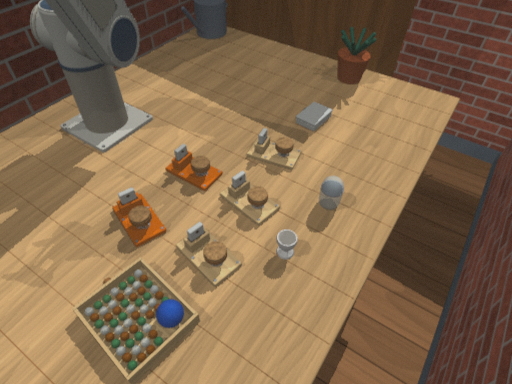

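View pics/top0.png

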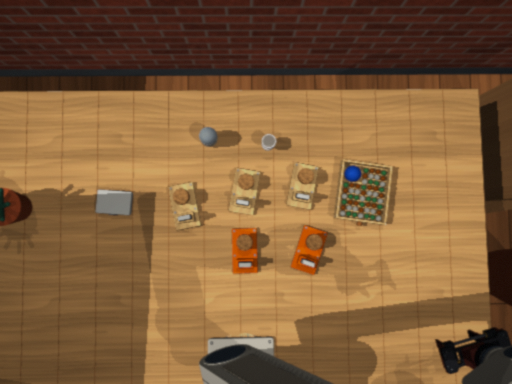

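The top view shows the plywood rests at about (185,205), (245,190) and (304,187), with their pads on the far side. The two orange look-alikes sit at (245,250) and (310,248). Next I'll measure the pads and tags from the depth map.

```bash
cat > h.py <<'E'
import cv2,numpy as np
def cloud(d):
    K=d["camera_matrix"];R=cv2.Rodrigues(d["rvec"])[0];t=np.asarray(d["tvec"]).ravel()
    z=d["z_map"];v,u=np.mgrid[:z.shape[0],:z.shape[1]]
    p=np.stack([(u-K[0,2])/K[0,0]*z,(v-K[1,2])/K[1,1]*z,z],-1)
    w=(p-t)@R; w[z==0]=np.nan
    return w
E
python3 - <<'E'
import numpy as np,cv2
from h import *
for n,boxes in [("top",[(165,175,205,235),(225,160,265,220),(285,158,325,215)]),("scene",[(245,120,305,170),(215,165,285,225),(170,215,245,285)])]:
    d=dict(np.load(f"pics/{n}0.npz")); w=cloud(d); c=d["color"].astype(int)
    print(n,"cam",np.round(-cv2.Rodrigues(d["rvec"])[0].T@d["tvec"].ravel()))
    for (a,b,e,f) in boxes:
        p=w[b:f,a:e].reshape(-1,3)
        h=p[:,2]
        base=p[(h>8)&(h<20)]; pad=p[(h>54)&(h<65)]; tag=p[(h>70)&(h<84)]
        # split pad pts: those > 45mm away from tag centroid
        tc=np.median(tag,0); pd=pad[np.linalg.norm(pad[:,:2]-tc[:2],axis=1)>40]
        (r)=cv2.minEnclosingCircle(pd[:,:2].astype(np.float32))
        print("tag",len(tag),tc.round(1),"pad",len(pd),pd.mean(0).round(1),r, "base",cv2.minAreaRect(base[:,:2].astype(np.float32)))
        v=r[0]-tc[:2];print("  d",np.linalg.norm(v).round(1),"yaw",np.arctan2(v[1],v[0]).round(3))
d=dict(np.load("pics/top0.npz")); w=cloud(d)
for nm,(u,v) in dict(jar=(208,137),cup=(269,142),case=(114,202),ball=(353,173),table=(220,230)).items(): print(nm,w[v,u].round())
big=cv2.resize(d["color"][120:290,90:400],None,fx=2.5,fy=2.5,interpolation=cv2.INTER_CUBIC);cv2.imwrite("pics/topz.png",big)
E
```

```text
top cam [ 500.  -15. 1392.]
tag 54 [508.2 179.4  77.9] pad 194 [576.1 191.6  59.8] ((575.4005126953125, 191.98768615722656), 26.133108139038086) base ((547.5006103515625, 185.42703247070312), (160.93150329589844, 112.07827758789062), 20.557992935180664)
  d 68.4 yaw 0.185
tag 52 [554.2  -9.2  77.9] pad 184 [623.4 -21.2  59.8] ((624.1445922851562, -21.4090633392334), 25.453617095947266) base ((606.2476806640625, -23.272491455078125), (182.5350799560547, 125.27613830566406), 3.1042346954345703)
  d 71.0 yaw -0.173
tag 53 [ 571.4 -204.    77.3] pad 183 [ 640.4 -219.7   59.3] ((640.0167236328125, -219.5328369140625), 26.14759063720703) base ((603.2922973632812, -222.341552734375), (114.57698059082031, 169.7421875), 84.90020751953125)
  d 70.3 yaw -0.223
scene cam [ 960. -553.  746.]
tag 48 [511.5 170.   75.9] pad 171 [579.4 184.5  58.7] ((578.9041748046875, 186.34469604492188), 27.28472137451172) base ((535.679931640625, 249.05160522460938), (150.1602020263672, 226.2164306640625), 11.06458568572998)
  d 69.3 yaw 0.238
tag 74 [557.4 -17.1  76.1] pad 250 [626.1 -28.2  58.9] ((624.887939453125, -27.124753952026367), 26.91788101196289) base ((592.90869140625, 6.5039520263671875), (206.73712158203125, 212.20751953125), 41.10071563720703)
  d 68.3 yaw -0.148
tag 101 [ 574.5 -212.3   76.5] pad 367 [ 642.4 -226.6   59.1] ((641.7254638671875, -224.83604431152344), 26.634057998657227) base ((612.9861450195312, -219.57534790039062), (83.79515838623047, 149.39907836914062), 77.87042999267578)
  d 68.4 yaw -0.184
jar [763.  98.  93.]
cup [ 751. -100.   62.]
case [561. 414.  33.]
ball [nan nan nan]
table [463.  66.   4.]
```

View pics/topz.png

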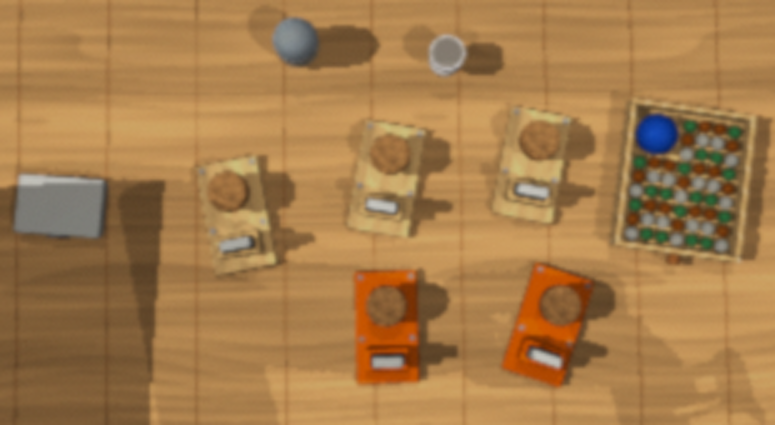

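The two cameras agree to about 5 mm: the left pad is near (577,189), the middle near (624,-24) and the right near (641,-222). Pad and tag heights come out at 59 and 77 mm, and they are about 70 mm apart, all as expected. I'll shut the gripper and travel high.

>>> {"fn": "send_rows", "kwargs": {"rows": [[0.033,-0.018,0,0,-1],[0.033,-0.018,0,0,-1],[0.033,-0.018,0,0,-1],[0.033,-0.018,0,0,-1],[0.033,-0.018,0,0,-1]]}}

```text
t: 0.6
ee_pos: [293.9, -475.7, 302.4]
orientation: [-3.116, -0.394, 0.0]
ft_force: [0.5, 0.5, -0.8]
width: 51.3
```

>>> {"fn": "send_rows", "kwargs": {"rows": [[0.033,-0.018,0,0,-1],[0.033,-0.018,0,0,-1],[0.033,-0.018,0,0,-1],[0.033,-0.018,0,0,-1],[0.033,-0.018,0,0,-1]]}}

```text
t: 1.1
ee_pos: [431.3, -347.4, 302.4]
orientation: [-3.116, -0.394, 0.001]
ft_force: [-0.2, -0.6, -0.5]
width: 11.3
```

>>> {"fn": "send_rows", "kwargs": {"rows": [[0.033,-0.018,0,0,-1],[0.033,-0.018,0,0,-1],[0.033,-0.018,0,0,-1],[0.033,-0.018,0,0,-1],[0.0,0.0,0,0,-1]]}}

```text
t: 1.6
ee_pos: [542.9, -243.4, 302.4]
orientation: [-3.115, -0.4, -0.001]
ft_force: [0.4, -0.1, -0.4]
width: 0.4
```

```bash
cat >> h.py <<'E'
def go(tx,ty,tz=None):
    from workcell import telemetry
    o=telemetry.get_obs();R=cv2.Rodrigues(np.array(o["orientation"],float))[0]
    p=o["ee_pos"];t=np.array([tx,ty,p[2] if tz is None else tz])
    s=R.T@(t-p)
    print("t",round(float(o["t"]),2),"pos",p.round(1),"F",o["ft_force"].round(2),"w",round(float(o["width"]),1),"shift mm",s.round(1),"xtool",R[:,0].round(3),"ztool",R[:,2].round(4))
E
python3 -c "
from h import go
go(577,189)"
```

```text
t 1.6 pos [ 542.9 -243.4  302.4] F [ 0.39 -0.13 -0.37] w 0.4 shift mm [ 1.423e+02 -4.097e+02  3.000e-01] xtool [0.968 0.253 0.001] ztool [ 8.e-04  6.e-04 -1.e+00]
```

>>> {"fn": "send_rows", "kwargs": {"rows": [[0.014,-0.041,0,0,-1],[0.014,-0.041,0,0,-1],[0.014,-0.041,0,0,-1],[0.014,-0.041,0,0,-1],[0.014,-0.041,0,0,-1]]}}

```text
t: 2.1
ee_pos: [556.5, -29.2, 302.5]
orientation: [3.117, 0.393, -0.001]
ft_force: [1.0, 0.9, 0.4]
width: 0.6
```

>>> {"fn": "send_rows", "kwargs": {"rows": [[0.014,-0.041,0,0,-1],[0.014,-0.041,0,0,-1],[0.014,-0.041,0,0,-1],[0.014,-0.041,0,0,-1],[0.014,-0.041,0,0,-1]]}}

```text
t: 2.6
ee_pos: [573.5, 186.8, 302.4]
orientation: [3.116, 0.394, -0.001]
ft_force: [0.5, 0.0, -0.1]
width: 0.3
```

>>> {"fn": "send_rows", "kwargs": {"rows": [[0,0,0,0,-1],[0,0,0,0,-1]]}}

```text
t: 2.8
ee_pos: [573.4, 185.8, 302.2]
orientation: [3.116, 0.397, -0.002]
ft_force: [-0.4, 0.0, 0.8]
width: 0.5
```

```bash
python3 -c "
from h import go
go(577,189,155)
from workcell import get_image
import cv2
d=get_image('wrist');cv2.imwrite('pics/w1.png',d['color'])
"
```

```text
t 2.8 pos [573.4 185.8 302.2] F [-0.37  0.    0.81] w 0.5 shift mm [  4.5  -2.2 147.2] xtool [ 0.968  0.251 -0.001] ztool [-1.1e-03 -8.0e-04 -1.0e+00]
```

View pics/w1.png

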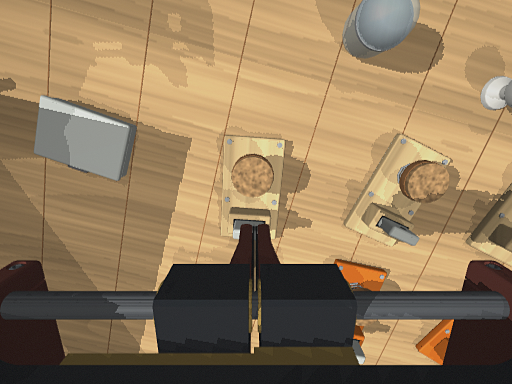

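The wrist view shows the left pad at (252,176), with its tag behind the closed fingertips. I'll refine the pad positions from its depth.

```bash
python3 -c "
from h import *
from workcell import get_image
d=get_image('wrist');w=cloud(d)
for (u,v,e,f) in [(222,145,282,205),(392,150,460,210)]:
    p=w[v:f,u:e].reshape(-1,3);p=p[(p[:,2]>54)&(p[:,2]<66)];print(len(p),p.mean(0).round(1),cv2.minEnclosingCircle(p[:,:2].astype(np.float32)))
p=w[210:245,225:275].reshape(-1,3);p=p[(p[:,2]>70)&(p[:,2]<84)];print('tag',len(p),p.mean(0) if len(p) else 0)
"
```

```text
1340 [579.4 189.7  59.8] ((578.5509643554688, 189.63172912597656), 25.83646011352539)
1390 [626.  -22.4  59.5] ((625.6810302734375, -24.31859016418457), 26.390289306640625)
tag 85 [508.66996149 191.7777866   76.59171142]
```

>>> {"fn": "send_rows", "kwargs": {"rows": [[0.006,-0.0025,0.035,0,-1],[0,0,0.035,0,-1],[0,0,0.035,0,-1],[0,0,0.03,0,-1],[0,0,0,0,-1]]}}

```text
t: 3.4
ee_pos: [576.7, 187.2, 163.9]
orientation: [3.116, 0.391, -0.012]
ft_force: [-0.4, -0.1, 0.5]
width: 0.3
```

>>> {"fn": "send_rows", "kwargs": {"rows": [[0,0,0.01,0,-1],[0,0,0,0,-1]]}}

```text
t: 3.6
ee_pos: [579.4, 189.1, 158.1]
orientation: [-3.117, -0.393, -0.001]
ft_force: [0.5, -0.6, -0.5]
width: -0.0
```

```bash
python3 -c "
from h import go
go(579,190,140)
from workcell import get_image
import cv2
d=get_image('wrist');cv2.imwrite('pics/w2.png',d['color'])
"
```

```text
t 3.6 pos [579.4 189.1 158.1] F [ 0.46 -0.56 -0.45] w -0.0 shift mm [-0.2 -1.  18.1] xtool [0.969 0.248 0.001] ztool [ 5.e-04  1.e-04 -1.e+00]
```

View pics/w2.png

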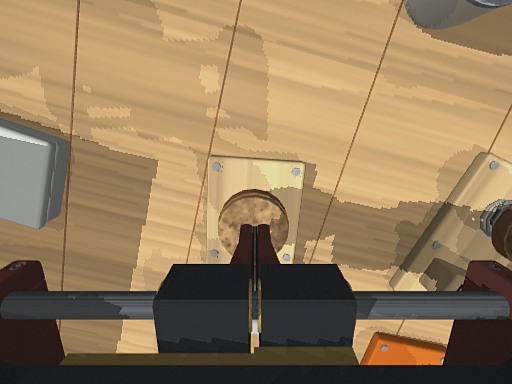

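The fingers are above the left pad. I'll press about 12 mm deep.

>>> {"fn": "send_rows", "kwargs": {"rows": [[0,0,0.009,0,-1],[0,0,0.009,0,-1],[0,0,0.006,0,-1],[0,0,0.006,0,-1],[0,0,0,0,-1]]}}

```text
t: 4.15
ee_pos: [579.3, 189.9, 127.3]
orientation: [-3.117, -0.395, -0.0]
ft_force: [-0.4, -0.1, 5.7]
width: 0.4
```

```bash
cat >> h.py <<'E'
def sample(n=10):
    from workcell import telemetry,get_image
    F=[];Z=[]
    for i in range(n):
        d=get_image('wrist');o=telemetry.get_obs();F.append(o["ft_force"]);Z.append(o["ee_pos"])
    print("F",np.mean(F,0).round(2),"+-",(np.std(F,0)/n**.5).round(2),"pos",np.mean(Z,0).round(1))
    return d
E
python3 -c "
from h import *
d=sample();go(579,190,128);cv2.imwrite('pics/w3.png',d['color'])"
```

```text
F [-0.34 -0.2   5.34] +- [0.09 0.17 0.15] pos [579.3 189.9 128. ]
t 4.65 pos [579.2 189.9 128.1] F [-0.14  0.04  4.28] w 0.5 shift mm [-0.2 -0.2  0.1] xtool [0.968 0.249 0.001] ztool [ 5.e-04  2.e-04 -1.e+00]
```

View pics/w3.png

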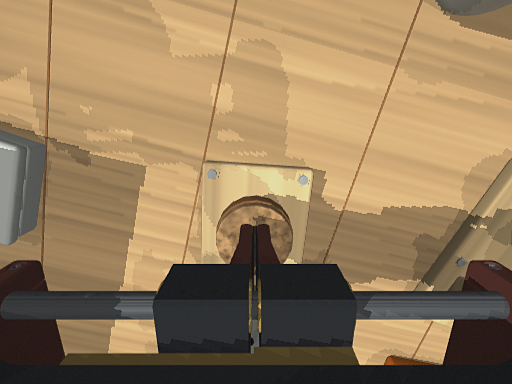

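The left pad reads 5.3 N at 12 mm, about 0.44 N/mm. On to the middle pad.

>>> {"fn": "send_rows", "kwargs": {"rows": [[0,0,-0.035,0,-1],[0,0,-0.035,0,-1],[0,0,0,0,-1],[-0.0015,0.036,0,0,-1],[-0.0015,0.036,0,0,-1]]}}

```text
t: 5.15
ee_pos: [593.6, 119.3, 197.2]
orientation: [-3.116, -0.398, 0.001]
ft_force: [-0.0, -0.6, 0.2]
width: 0.7
```

>>> {"fn": "send_rows", "kwargs": {"rows": [[-0.0015,0.036,0,0,-1],[-0.0015,0.036,0,0,-1],[-0.0015,0.037,0,0,-1],[-0.001,0.037,0,0,-1],[0,0,0,0,-1]]}}

```text
t: 5.65
ee_pos: [625.4, -27.2, 196.7]
orientation: [3.117, 0.388, -0.001]
ft_force: [0.7, 0.6, 0.3]
width: 0.2
```

```bash
python3 -c "
from h import *
d=sample(4);go(625.5,-24,158);cv2.imwrite('pics/w4.png',d['color'])"
```

```text
F [-0.4   0.66 -0.16] +- [0.48 0.24 0.27] pos [624.6 -23.8 196.8]
t 5.85 pos [624.5 -22.7 197. ] F [ 1.21  0.82 -0.87] w 0.2 shift mm [ 0.7  1.6 39. ] xtool [ 0.968  0.25  -0.001] ztool [-1.4e-03  3.0e-04 -1.0e+00]
```

View pics/w4.png

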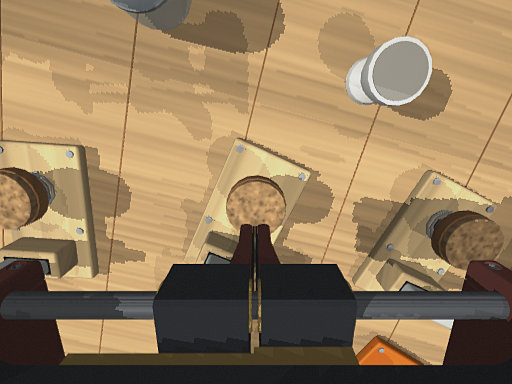

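The fingertips are over the middle pad at (256,205), and the left pad is back up. I'll press to TCP z ≈ 128.

>>> {"fn": "send_rows", "kwargs": {"rows": [[0.0005,0.001,0.025,0,-1],[0,0,0.02,0,-1],[0,0,0.012,0,-1],[0,0,0.012,0,-1],[0,0,0,0,-1]]}}

```text
t: 6.35
ee_pos: [625.0, -23.0, 128.0]
orientation: [-3.115, -0.396, 0.004]
ft_force: [-5.7, 2.8, 10.9]
width: 0.1
```

```bash
python3 -c "
from h import *
d=sample();go(625.5,-24,128);cv2.imwrite('pics/w5.png',d['color'])"
```

```text
F [-5.75  3.31  9.95] +- [0.15 0.11 0.15] pos [625.  -23.  129.3]
t 6.85 pos [625.  -23.  129.4] F [-5.48  3.48 10.04] w 0.5 shift mm [0.3 1.1 1.4] xtool [ 0.968  0.25  -0.002] ztool [-2.e-03  9.e-04 -1.e+00]
```

View pics/w5.png

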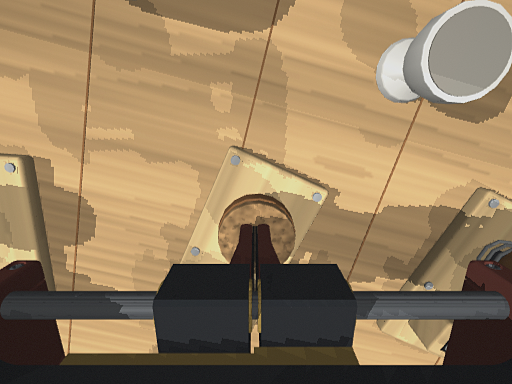

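The middle pad reads 10 N at about 10.7 mm, or 0.93 N/mm, so it is the stiffest so far. On to the right pad.

>>> {"fn": "send_rows", "kwargs": {"rows": [[0,0,-0.035,0,-1],[0,0,-0.035,0,-1],[0,0,0,0,-1],[-0.007,0.039,0,0,-1],[-0.007,0.039,0,0,-1]]}}

```text
t: 7.35
ee_pos: [631.9, -102.7, 198.7]
orientation: [3.116, 0.4, 0.001]
ft_force: [0.6, -0.9, -0.2]
width: 0.4
```

>>> {"fn": "send_rows", "kwargs": {"rows": [[-0.007,0.039,0,0,-1],[-0.007,0.039,0,0,-1],[-0.007,0.04,0,0,-1],[0,0,0,0,-1],[0,0,0,0,-1]]}}

```text
t: 7.85
ee_pos: [640.4, -223.1, 197.8]
orientation: [-3.116, -0.392, 0.001]
ft_force: [0.9, 0.5, -0.8]
width: 0.4
```

```bash
python3 -c "
from h import *
d=sample(6);cv2.imwrite('pics/w6.png',d['color'])
w=cloud(d);p=w[150:225,200:310].reshape(-1,3);p=p[(p[:,2]>54)&(p[:,2]<66)];print(len(p),p.mean(0).round(1),cv2.minEnclosingCircle(p[:,:2].astype(np.float32)))
go(641,-221,158)"
```

```text
F [0.13 0.37 0.12] +- [0.14 0.21 0.17] pos [ 640.6 -221.5  198.3]
2215 [ 646.9 -221.7   59.7] ((642.3883666992188, -222.8479766845703), 25.75474739074707)
t 8.15 pos [ 640.9 -221.5  198.7] F [ 0.18  0.06 -0.23] w 0.8 shift mm [ 0.3 -0.5 40.7] xtool [ 0.968  0.251 -0.   ] ztool [-2.e-04  1.e-04 -1.e+00]
```

View pics/w6.png

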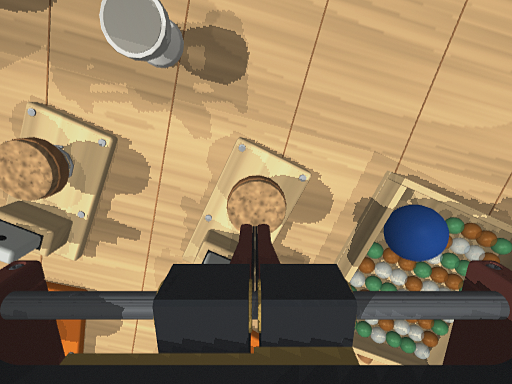

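The fingertips are over the right pad at (256,203), so I'll press it.

>>> {"fn": "send_rows", "kwargs": {"rows": [[0.0015,0.0005,0.025,0,-1],[0,0,0.02,0,-1],[0,0,0.012,0,-1],[0,0,0.013,0,-1],[0,0,0,0,-1]]}}

```text
t: 8.65
ee_pos: [642.0, -222.4, 127.4]
orientation: [-3.116, -0.395, 0.002]
ft_force: [-1.8, 1.9, 2.0]
width: 0.7
```

```bash
python3 -c "
from h import *
d=sample();go(641,-221,128);cv2.imwrite('pics/w7.png',d['color'])"
```

```text
F [-0.99  1.08  2.5 ] +- [0.17 0.18 0.14] pos [ 642.6 -223.   129.3]
t 9.15 pos [ 642.6 -223.1  129.2] F [-1.15  0.89  2.35] w 0.2 shift mm [-1.1 -2.4  1.2] xtool [0.968 0.249 0.001] ztool [ 1.e-03 -3.e-04 -1.e+00]
```

View pics/w7.png

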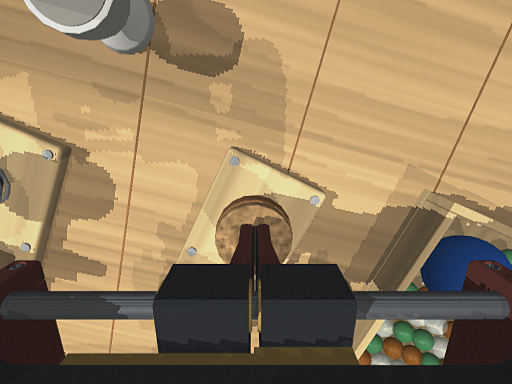

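The right pad reads 2.5 N at 10.7 mm, or 0.23 N/mm, so it is clearly the softest (0.44 : 0.93 : 0.23). Next I'll rise and move over its tag at about (573.5,-208).

>>> {"fn": "send_rows", "kwargs": {"rows": [[0,0,-0.035,0,-1],[0,0,-0.035,0,-1],[0,0,0,0,-1],[-0.021,-0.0105,0,0,-1],[-0.021,-0.0105,0,0,-1]]}}

```text
t: 9.65
ee_pos: [596.0, -213.1, 198.2]
orientation: [3.116, 0.395, 0.001]
ft_force: [0.0, 0.4, -0.2]
width: 0.3
```

>>> {"fn": "send_rows", "kwargs": {"rows": [[-0.021,-0.0105,0,0,-1],[0,0,0,0,-1],[0,0,0.02,0,-1],[0,0,0,0,-1],[0,0,0,0,-1]]}}

```text
t: 10.15
ee_pos: [573.9, -208.3, 178.2]
orientation: [-3.116, -0.395, 0.001]
ft_force: [0.1, 0.4, 1.2]
width: 0.3
```

```bash
python3 -c "
from h import *
d=sample(3);go(573.5,-208,136);cv2.imwrite('pics/w8.png',d['color'])
d=get_image('scene') if 0 else __import__('workcell').get_image('scene')
cv2.imwrite('pics/s8.png',cv2.resize(d['color'][150:330,90:330],None,fx=3,fy=3,interpolation=cv2.INTER_CUBIC))"
```

```text
F [ 0.08  0.12 -0.4 ] +- [0.12 0.1  0.1 ] pos [ 574.2 -208.4  178.9]
t 10.3 pos [ 574.1 -208.4  179.1] F [ 0.36 -0.09 -0.64] w 0.7 shift mm [-0.6 -0.5 43.1] xtool [0.968 0.249 0.001] ztool [ 9.e-04 -3.e-04 -1.e+00]
```

View pics/s8.png

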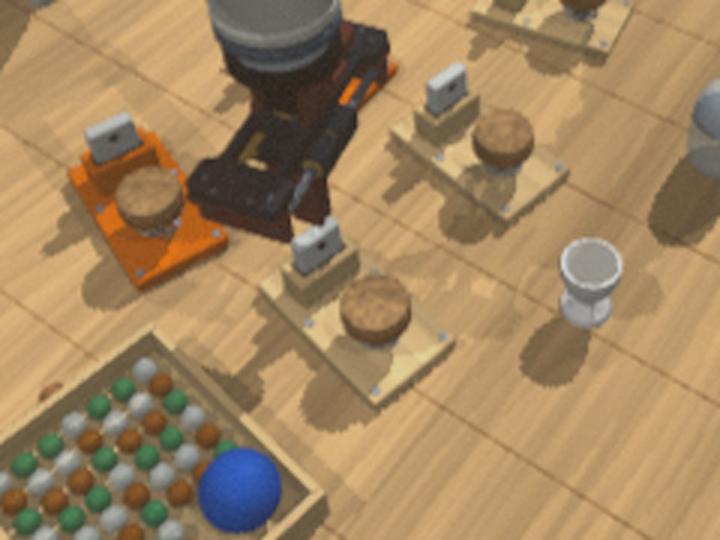

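View pics/w8.png

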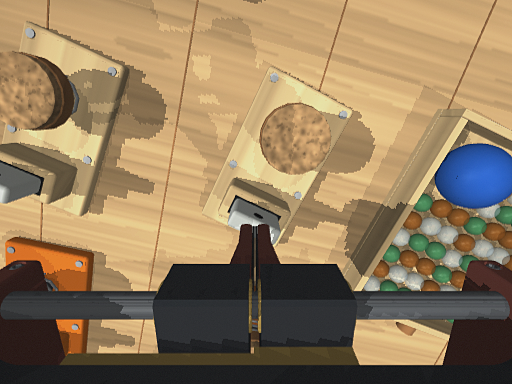

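The fingertips sit directly above the right rest's tag (scene crop (315,240)), and all the other tags are up. I'll push down.

>>> {"fn": "send_rows", "kwargs": {"rows": [[0,0,0.015,0,-1],[0,0,0.01,0,-1],[0,0,0.007,0,-1],[0,0,0.007,0,-1],[0,0,0,0,-1]]}}

```text
t: 10.85
ee_pos: [572.9, -208.0, 138.4]
orientation: [-3.116, -0.394, 0.003]
ft_force: [-0.5, 0.2, 0.4]
width: 0.2
```

>>> {"fn": "send_rows", "kwargs": {"rows": [[0,0,0.004,0,-1],[0,0,0.002,0,-1],[0,0,0,0,-1]]}}

```text
t: 11.15
ee_pos: [573.1, -208.0, 136.0]
orientation: [-3.116, -0.395, 0.002]
ft_force: [-8.2, 2.7, 25.7]
width: 0.5
```

```bash
python3 -c "
from h import *
d=sample(4);go(573.5,-208,136)"
```

```text
F [-7.96  3.07 25.18] +- [0.24 0.07 0.17] pos [ 573. -208.  136.]
t 11.35 pos [ 573. -208.  136.] F [-7.38  3.17 25.17] w 0.5 shift mm [0.4 0.1 0. ] xtool [ 0.968  0.249 -0.001] ztool [-8.e-04  3.e-04 -1.e+00]
```

The force rises to 25 N at exactly z = 136, so the tag has bottomed. I'll draw clear and check.

>>> {"fn": "send_rows", "kwargs": {"rows": [[0,0,-0.03,0,-1],[0,0,-0.035,0,-1],[0,0,-0.04,0,-1],[-0.04,0,-0.03,0,-1],[-0.04,0,0,0,-1]]}}

```text
t: 11.85
ee_pos: [497.1, -228.8, 272.4]
orientation: [3.113, 0.396, 0.009]
ft_force: [0.2, -0.6, -0.7]
width: 0.1
```

>>> {"fn": "send_rows", "kwargs": {"rows": [[-0.04,0.02,0,0,-1],[-0.03,0.04,0,0,-1],[-0.03,0.04,0,0,-1],[0,0.0,0,0,-1],[0,0,0,0,-1]]}}

```text
t: 12.35
ee_pos: [423.1, -350.3, 268.2]
orientation: [-3.116, -0.39, 0.001]
ft_force: [-1.5, 1.0, 0.4]
width: 0.3
```

```bash
python3 - <<'E'
from h import *
from workcell import get_image
d=get_image('scene'); cv2.imwrite('pics/s9.png',cv2.resize(d['color'][110:330,90:380],None,fx=2.7,fy=2.7,interpolation=cv2.INTER_CUBIC))
t=get_image('top'); w=cloud(t); w0=cloud(dict(np.load('pics/top0.npz')))
for nm,(a,b,e,f) in dict(L=(165,175,205,235),M=(225,160,265,220),R=(285,158,325,215),jar=(195,122,222,150),cup=(258,130,280,154),case=(92,186,136,218)).items():
    for x in (w0,w):
        p=x[b:f,a:e].reshape(-1,3);h=p[:,2]
        if len(nm)==1: print(nm,"tag pts>68:",(h>68).sum(),"pad pts:",((h>54)&(h<65)).sum())
        else:
            q=p[h>20];print(nm,len(q),q.mean(0).round(1))
go(573,-208)
E
```

```text
L tag pts>68: 55 pad pts: 200
L tag pts>68: 56 pad pts: 197
M tag pts>68: 55 pad pts: 184
M tag pts>68: 57 pad pts: 180
R tag pts>68: 53 pad pts: 189
R tag pts>68: 0 pad pts: 229
jar 289 [768.2  99.3  80.3]
jar 291 [768.2  99.2  79.7]
cup 168 [755.7 -97.6  59.7]
cup 167 [755.5 -97.6  59.9]
case 818 [561.2 417.1  30.9]
case 825 [561.2 417.2  30.8]
t 12.45 pos [ 424.  -348.9  268.3] F [-0.05 -1.11 -0.57] w 0.3 shift mm [179.4 -99.3   0. ] xtool [ 0.968  0.249 -0.001] ztool [-9.0e-04  1.1e-03 -1.0e+00]
```

View pics/s9.png

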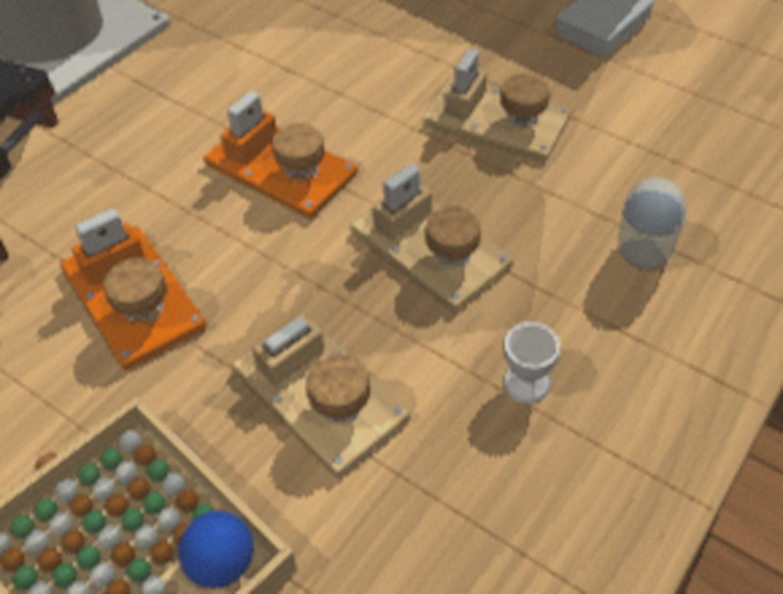

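The right tag is down at (288,335). The other tags and all the pads are up, and the bystanders have not moved.

```bash
python3 -c "
from workcell import ctrl
print(ctrl.close_job())"
```

```text
the job is handed in; nothing more can be done
None
```

I pressed the three pads from left to right, found the right-hand rest to be the softest, and pushed only its tag down. The job is handed in; no verdict is reported.

| Pad | Force | Depth | Stiffness |
|---|---|---|---|
| Left | 5.3 N | 12 mm | about 0.44 N/mm |
| Middle | 10.0 N | 10.7 mm | about 0.93 N/mm |
| Right | 2.5 N | 10.7 mm | about 0.23 N/mm |

The tag stopped with the fingertips 56 mm above the shelf, at about 25 N, which is its fully-down height.

**Last checks:** After drawing clear, the camera views showed the right tag down, the other two tags up and all three pads back up. The jar, egg cup and jacks case had moved less than 1 mm, and the arm was clear of everything.

**Disagreements:** The two fixed cameras first differed by up to about 8 mm sideways, so I settled the pad positions with the wrist camera. There was some sideways force while pressing the middle pad (up to 6 N) and the right tag (about 8 N), well under the limits.

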